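# Slide the tea-light sled under the plate warmer

## Task

Load the plate warmer: pick up the tea-light sled by its long sides, keep it upright, and set it down flat on the wooden landing in front of the warmer, lined up with the tunnel and its nose just in front of the mouth, and let go of it. Then, from its tail end, push it in under the grate until its flange is fully home against the ends of the rails, leave it lying flat there, and leave the mug, garlic, spice jar and teaspoon where they are.

Things in the scene. Friction and masses are not known exactly. Their poses are not given: they have to be found in the camera images.
- warmer: Plate warmer, fixed: wooden base board 290 x 104 mm, 8 mm thick, two upright steel rails and a grate of steel bars over them. Between the rails, under the grate, runs a straight tunnel 150 mm long, 62 mm wide and 28 mm high, its far end open. Origin on the worktop under the tunnel's middle; x runs along the tunnel from the mouth inwards, z up.
- mouth (a point): Centre of the tunnel mouth, on top of the base (warmer x = -75 mm, z = 8 mm); axes as the warmer. The rails (8 mm thick, inner faces at y = +-31 mm) end here. Grate top 45 mm above the worktop, its bars reach y = +-56 mm.
- landing (a point): Middle of the bare wooden landing in front of the mouth (warmer x = -145 mm, z = 8 mm), where the base goes on from x = -215 to -75 mm, flat, 8 mm above the worktop; axes as the warmer.
- sled: Loose tea-light sled, about 0.22 kg: low aluminium tray 150 mm long, 54 mm wide, straight side walls 14 mm high. Origin on the underside, mid-tray, near the centre of mass; x to the nose, z up. Two fixed tea lights, 38 mm across, tops 20 mm high, at x = +-36 mm; grip the sides at x = 0. Fully home, its origin is in line with the warmer's in x and y, 8 mm higher.
- nose (a point): Front end of the sled's tray, on the underside (sled x = +75 mm); axes as the sled. Over the last 15 mm the nose tapers from 54 to 36 mm wide, so it finds its way between the rails.
- grip (a point): Middle of the sled's dark wooden upright grip fin at the tail (sled x = -98 mm, z = 22 mm); axes as the sled. The fin is 14 mm wide (y), x -114 to -83 mm, z 3 to 34 mm. It can be pinched from above or pushed from behind; pushing takes 1 to 3 N. Lifted by the fin alone, the nose droops.
- flange (a point): Front face of the sled's stop flange, on the centre line (sled x = -75 mm, z = 12 mm); axes as the sled. The flange stands across the tail, 74 mm wide, 8 mm thick (x -83 to -75 mm), top 24 mm high; too wide for the tunnel, it stops against the rail ends when home.
- mug: small white mug, 60 mm across, 50 mm tall, bystander; origin under its centre
- garlic: garlic bulb, 50 mm, bystander; origin under its centre
- jar: spice jar with dark cap, 41 mm across, 105 mm tall, bystander; origin under its centre
- teaspoon: steel teaspoon, 137 mm long, lying flat, bystander; origin under its centre

How it is judged:
On the way:
1. the sled stands flat on the landing at the tunnel mouth, lined up, released and not yet home (z of sled in the frame of warmer between 0.004 and 0.012 m and angle between sled's own z axis and vertical below 0.06 rad and linear speed of sled below 0.01 m/s and x of nose in the frame of warmer above -0.125 m and x of sled in the frame of warmer between -0.195 and -0.02 m and y of sled in the frame of warmer between -0.015 and 0.015 m and angle between the x axis of sled and the x axis of warmer, either way round below 0.2 rad and contact force between the fingers and sled below 0.1 N), for 0.2 s.
At the end, for the whole second after the job is handed in: The sled lies flat and at rest on the base in the tunnel, nose inwards, flange within 6 mm of the rail ends, centred within 7 mm and parallel to the tunnel within 0.08 rad (z of sled in the frame of warmer between 0.004 and 0.012 m and angle between sled's own z axis and vertical below 0.06 rad and linear speed of sled below 0.01 m/s and x of nose in the frame of warmer above 0.06 m and x of sled in the frame of warmer between -0.006 and 0.006 m and y of sled in the frame of warmer between -0.007 and 0.007 m and angle between the x axis of sled and the x axis of warmer, either way round below 0.08 rad); the robot touches nothing.
It fails at once if the sled is tipped by more than 0.5 rad (angle between sled's own z axis and vertical above 0.5 rad).
It fails at once if the mug, garlic, spice jar or teaspoon is moved by more than 30 mm (distance of any of mug, garlic, jar, teaspoon from where it was at the start of the episode above 0.03 m).
It also fails if it takes over 54 s, if anything falls off the work surface, if the arm or the gripper's body presses on something with over 40 N, if the wrist force passes 120 N, or if a joint passes its speed limit or range.

## Robot

A 6-joint arm with a two-finger parallel gripper is mounted at the origin on a cart in front of the work surface, level with it; the furniture and walls round the work are solid. World frame = base frame: x ahead of the robot, y to its left, z up, the work surface at z = 0. Lengths are in m, angles in rad, forces in N, time in s.
With the tool pointing down it reaches from about 0.35 to 0.85 m from the base axis. Payload 8.1 kg.
Tool frame: the origin (TCP) lies on the centre line of the jaws, within the pads' length; the fingertips stand 22 mm ahead of it and the grasp point (between the pads) lies 3 mm ahead of it; z points along the fingers, y is the line along which they close (so a half turn about z gives the same grasp; the last joint's range is limited). The gripper opens to 93 mm and grips with 3 to 60 N. Pads are 15 mm wide; open, the fingers measure 128 mm over their backs; the gripper's body (75 mm by 188 mm) begins 65 mm behind the grasp point.
Start: joints at [-1.32, 0.13, 1.488, -0, 1.523, -0.085], TCP at [0.198, -0.566, 0.241] pointing down, gripper open.
Joint ranges: [-2.96, 2.96], [-0.89, 2.26], [0.02, 2.5], [-1.34, 4.48], [0, 2.73], [-2.66, 2.66]. Speed limits (rad/s): [2.39, 2.39, 2.79, 3.14, 3.14, 3.14].

## Interface

Orientations are given as a rotation vector (axis times angle).
In Python, from plant import robot gives the robot as it stands.
- The arm moves only by the shell command python3 inch.py 'ROWS' [FORCE]. ROWS is a JSON list that holds a single list of rows (three levels of brackets), with 1 to 20 rows, each of 5 numbers: the finger opening in m, then dx, dy, dz in m, then a turn about the tool's z in rad; each row shifts and turns the commanded pose from where the row before left it, along the tool's axes as they then stand; what a row does not reach is not made up. A row lasts 1/10 s, in which the tool goes at most 0.05 m and 0.15 rad, less where a joint would pass 70% of its speed; a pose out of reach is approached as far as the arm can. The fingers move at their own pace and stop on an object; FORCE is the grip in N (left out, the last holds). Time passes only in rows, so rows that do not move let the fingers close. It prints the time, the measured TCP pose, the force, the opening and the grip force at its end. Input that does not fit is refused with a message, and nothing moves.
- robot.read_state(): the state, without advancing time (a new reading comes with each control period).
- robot.read_camera(name): name is "scene" or "top"; returns a dict with "image" (384x512x3 uint8, red, green, blue), "fx", "fy", "cx", "cy" (pixels), "R" (3x3) and "t" (3): a world point X has camera coordinates R X + t. Camera axes: x right, y down, z forward; pixel columns grow to the right and rows downward; lengths in m; the calibration is good to about 2 mm. A picture is of the moment at which its call begins. There is no depth.
- robot.close_job(): hands the job in; it is judged then, once.
The state is a dict: "t": time; "q": joint angles; "dq": joint speeds; "joint_torque": joint torques, N m; "tool_pos": TCP position; "orientation": TCP orientation; "force": force on the tool from outside, world axes, zero at the start; "wrist_torque": the same for the moment, N m; "opening": finger opening in m; "gripper_force": force on a finger pad.
Only numpy, scipy, OpenCV 4.12 (cv2) and the standard library are available. Lean on these libraries where they do the work, as an engineer would, in place of code of your own. Each camera call takes 0.05 s, during which the arm holds its last target. There are 200 camera calls.

## Working session

There is one attempt and no reset: what is moved stays moved. The work goes in short steps, Python scripts to look and compute and a shell command to move; the robot and the scene stay as the last step left them, time stands still between calls to the robot, and variables do not carry over. Pictures are saved under pics/ and viewed, at most 10 in all, crops included, and the job is handed in when it is done.

```bash
mkdir -p pics; ls
python3 - <<'E'
from plant import robot
import cv2,pickle
d={}
for n in("scene","top"):
    c=robot.read_camera(n);d[n]=c
    cv2.imwrite(f"pics/{n}0.png",c["image"][:,:,::-1])
    print(n,c["fx"],c["cx"],c["R"],c["t"])
pickle.dump(d,open("c0.pkl","wb"))
s=robot.read_state();print(s["t"],s["tool_pos"],s["orientation"],s["opening"])
E
```

```text
inch.py
pics
plant.py
scene 354.63668284696337 250.32664638187345 [[-0.79519045 -0.60635134 -0.00319271]
 [-0.23992538  0.31947351 -0.91671833]
 [ 0.55687338 -0.72819965 -0.39952136]] [0.45849243 0.1642823  0.7456906 ]
top 365.61476437005825 256.6734610926308 [[ 2.38024872e-02 -9.99701041e-01  5.59189930e-03]
 [-9.80171418e-01 -2.44374076e-02 -1.96638765e-01]
 [ 1.96716630e-01 -8.00528177e-04 -9.80460059e-01]] [0.01812401 0.55921607 1.18899596]
0.1 [ 0.19760921 -0.56603707  0.239719  ] [-3.09583585e+00 -5.24706784e-01  2.08361278e-04] 0.0930853015623073
```

View pics/scene0.png

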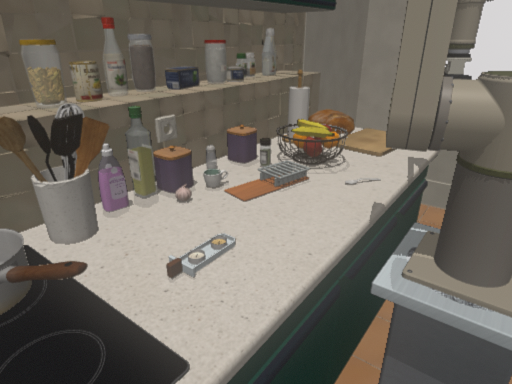

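View pics/top0.png

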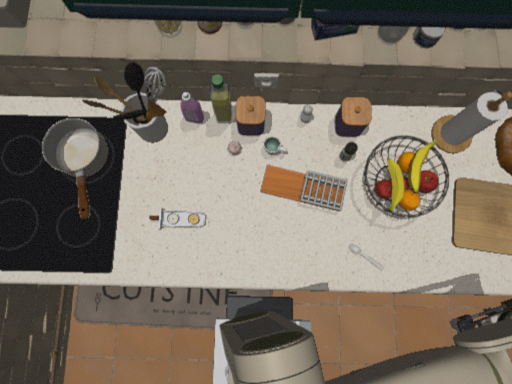

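The scene view shows the sled at about (203,254), fin toward the left and bottom. The wooden landing is at about (260,187), with the grate to its right at (284,172). In the top view the sled is at (180,218), with its fin at (154,218). The landing is at (285,182), the grate at (325,190), mug at (272,146), garlic at (235,147), jar at (348,152) and spoon at (366,257).

```bash
cat > h.py <<'E'
import numpy as np,cv2,pickle
def ray(c,u,v):
    d=c["R"].T@np.array([(u-c["cx"])/c["fx"],(v-c["cy"])/c["fy"],1.]);return -c["R"].T@c["t"],d
def onz(c,p,z):
    o,d=ray(c,*p);return o+d*(z-o[2])/d[2]
def tri(cs,ps):
    A=np.zeros((3,3));b=np.zeros(3);L=[]
    for c,p in zip(cs,ps):
        o,d=ray(c,*p);d=d/np.linalg.norm(d);M=np.eye(3)-np.outer(d,d);A+=M;b+=M@o;L.append((o,M))
    x=np.linalg.solve(A,b);return x,[np.linalg.norm(M@(x-o)) for o,M in L]
def proj(c,X):
    p=c["R"]@np.asarray(X)+c["t"];return np.array([c["fx"]*p[0]/p[2]+c["cx"],c["fy"]*p[1]/p[2]+c["cy"]])
E
python3 - <<'E'
import cv2,pickle,numpy as np
d=pickle.load(open("c0.pkl","rb"))
t=d["top"]["image"][:,:,::-1];s=d["scene"]["image"][:,:,::-1]
f=lambda i,k:cv2.resize(i,None,fx=k,fy=k,interpolation=cv2.INTER_CUBIC)
a=np.hstack([f(t[195:240,145:215],5.5),f(t[160:215,255:355],4)[:220]][0:1])
b=f(t[160:215,255:355],4)
c=f(s[230:278,160:240],5);e=f(s[155:205,220:315],4.2)
W=800;can=np.zeros((500,W,3),np.uint8)
for im,(y,x) in((a,(0,0)),(b,(0,395)),(c,(250,0)),(e,(250,400))):
    can[y:y+im.shape[0],x:x+im.shape[1]]=im[:500-y,:W-x]
cv2.imwrite("pics/crop.png",can)
E
```

```text
(no output)
```

View pics/crop.png

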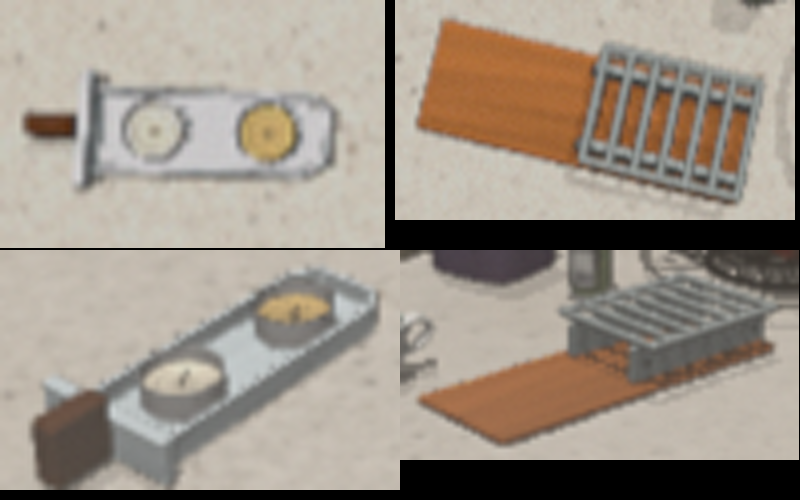

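The crops show two tea lights, white near the tail and yellow near the nose, and the brown fin. The landing's tail corners sit near top pixels (267,165) and (260,192). Next I measure with masks.

```bash
cat > meas.py <<'E'
from h import *
def blob(c,lo,hi,box):
    x0,y0,x1,y1=box
    hsv=cv2.cvtColor(c["image"],cv2.COLOR_RGB2HSV)
    m=np.zeros(hsv.shape[:2],np.uint8);m[y0:y1,x0:x1]=cv2.inRange(hsv,lo,hi)[y0:y1,x0:x1]
    n,l,st,ce=cv2.connectedComponentsWithStats(m);k=1+np.argmax(st[1:,4])
    return (l==k).astype(np.uint8),ce[k],st[k,4]
WOOD=((5,120,90),(18,255,255))
def landing(c,box):
    m,ce,a=blob(c,*WOOD,box)
    k=max(cv2.findContours(m,0,cv2.CHAIN_APPROX_NONE)[0],key=cv2.contourArea)
    return m,k[:,0,:].astype(float),ce,a
E
python3 - <<'E'
from meas import *
d=pickle.load(open("c0.pkl","rb"));T,S=d["top"],d["scene"]
for c,ps in((T,[(173,218),(193,218),(155,218),(285,182),(183,222),(183,230)]),(S,[(197,255),(219,240),(175,267),(260,187)])):
    h=cv2.cvtColor(c["image"],cv2.COLOR_RGB2HSV)
    print([h[v,u].tolist() for u,v in ps])
bx={"top":(255,158,355,214),"scene":(218,160,312,205)}
for n,c in d.items():
    m,k,ce,a=landing(c,bx[n]);hull=cv2.convexHull(k.astype(np.float32))
    print(n,a,ce,cv2.approxPolyDP(hull,2.5,True)[:,0].tolist())
    print(n,"fin",blob(c,(0,60,20),(15,255,130),(145,205,165,230) if n=="top" else (160,250,190,280))[1:],
     "yel",blob(c,(15,80,120),(28,255,255),(185,210,205,228) if n=="top" else (205,230,235,260))[1:],
     "wht",blob(c,(15,25,150),(30,79,255),(164,210,184,228) if n=="top" else (185,245,206,268))[1:])
E
```

```text
[[20, 39, 168], [19, 115, 171], [12, 176, 90], [13, 167, 168], [165, 3, 202], [19, 24, 200]]
[[19, 37, 174], [19, 103, 195], [12, 52, 84], [12, 135, 155]]
scene 596 [252.38255034 188.79026846] [[280.0, 187.0], [246.0, 199.0], [225.0, 190.0], [272.0, 177.0]]
scene fin (array([173.28813559, 262.22033898]), np.int32(59)) yel (array([218.50980392, 241.07843137]), np.int32(51)) wht (array([195.7875, 254.9125]), np.int32(80))
top 1085 [282.94654378 182.7235023 ] [[267.0, 166.0], [304.0, 174.0], [300.0, 200.0], [261.0, 191.0]]
top fin (array([153.46875, 217.4375 ]), np.int32(32)) yel (array([193.28947368, 218.67105263]), np.int32(76)) wht (array([171.6875 , 218.84375]), np.int32(32))
```

Run:
```python
from meas import *
d=pickle.load(open("c0.pkl","rb"));T,S=d["top"],d["scene"]
p=lambda *a:print(*[np.round(x,4) if not isinstance(x,str) else x for x in a])
yel,e1=tri([T,S],[(193.29,218.67),(218.5,241.08)]);p("yel",yel,e1)
wht,e2=tri([T,S],[(173.2,218.8),(196.6,255.8)]);p("wht",wht,e2)
fin,e3=tri([T,S],[(153.5,217.5),(174.2,266.5)]);p("fin~",fin,e3)
p("dist",np.linalg.norm(yel-wht))
# tray mask (neutral grey) in top
h=cv2.cvtColor(T["image"],cv2.COLOR_RGB2HSV);m=np.zeros(h.shape[:2],np.uint8)
b=np.s_[203:235,158:212];sat=h[...,1];m[b]=((sat[b]<17)*255)
n,l,st,ce=cv2.connectedComponentsWithStats(m);k=1+np.argmax(st[1:,4]);print(st[k],ce[k])
for z in(.0,.014):
  pts=np.array([onz(T,(u,v),z)[:2] for v,u in np.argwhere(l==k)],np.float32)
  r=cv2.minAreaRect(pts);p("tray",z,r[0],r[1],str(r[2]))
y=onz(T,(193.29,218.67),.02);w=onz(T,(173.2,218.8),.02);f=onz(T,(153.5,217.5),.034)
ys=onz(S,(218.5,241.08),.02);ws=onz(S,(196.6,255.8),.02)
p("z=.02 top",y,w,"scene",ys,ws,"fin top",f)
for a,bq in((w,y),(ws,ys)):p("ang",np.array(np.arctan2(*(a-bq)[[0,1]])))
# landing
for c,bx,z in((T,(255,158,355,214),.008),(S,(218,160,312,205),.008)):
    m,k,ce,a=landing(c,bx)
    q=np.array([onz(c,u,z)[:2] for u in k]);
    hull=cv2.approxPolyDP(cv2.convexHull(k.astype(np.float32)),2.5,True)[:,0]
    p("corners",np.array([onz(c,u,z)[:2] for u in hull]))
p("c1",*tri([T,S],[(266.7,165),(246,199.8)] ),"alt",*tri([T,S],[(266.7,165),(224.5,190)]))
p("c2",*tri([T,S],[(260.3,192),(246,199.8)] ))
```

```text
yel [0.4805 0.2494 0.0139] [0.0008 0.0008]
wht [0.4796 0.3203 0.0114] [0.0003 0.0003]
fin~ [0.4799 0.3853 0.0206] [0.0014 0.0014]
dist 0.0709
[158 207  52  22 616] [179.87175325 218.48376623]
tray 0.0 [0.4839 0.2866] [0.1779 0.0745] 89.66465759277344
tray 0.014 [0.4821 0.2838] [0.1759 0.0737] 89.66465759277344
z=.02 top [0.4803 0.2488 0.02  ] [0.4782 0.3181 0.02  ] scene [0.4729 0.2564 0.02  ] [0.4703 0.3292 0.02  ] fin top [0.4792 0.3825 0.034 ]
ang -0.0311
ang -0.0363
corners [[ 0.679  -0.0028]
 [ 0.6527 -0.1359]
 [ 0.5575 -0.1216]
 [ 0.5865  0.0168]]
corners [[ 0.5495 -0.1214]
 [ 0.5802  0.0164]
 [ 0.6746  0.0029]
 [ 0.6196 -0.1793]]
c1 [ 0.657  -0.0218 -0.0202] [0.038 0.038] alt [ 0.6829 -0.0024  0.0043] [0.0011 0.0011]
c2 [0.5815 0.0181 0.006 ] [0.0021 0.0021]
```

```bash
python3 - <<'E'
from meas import *
d=pickle.load(open("c0.pkl","rb"));T,S=d["top"],d["scene"]
p=lambda *a:print(*[np.round(x,4) if not isinstance(x,str) else x for x in a])
def lines(c,bx,corn,z,nm):
    m,k,ce,a=landing(c,bx);L=[]
    for A,B in corn:
        A=np.array(A,float);B=np.array(B,float);t=(B-A)/np.linalg.norm(B-A);n=np.array([-t[1],t[0]])
        s=(k-A)@t;q=k[(abs((k-A)@n)<1.8)&(s>2)&(s<np.linalg.norm(B-A)-2)]
        w=np.array([onz(c,u,z)[:2] for u in q],np.float32)
        vx,vy,x,y=cv2.fitLine(w,cv2.DIST_HUBER,0,.001,.001).ravel();L.append((np.array([vx,vy])*(-1 if vy>0 else 1),np.array([x,y])))
    for v,x in L:p(nm,"dir",v,"pt",x,"ang",np.array(np.arctan2(v[0],-v[1])))
    return L
for c,bx,corn,nm in((T,(255,158,355,214),[((267,166),(304,174)),((261,191),(300,200)),((261,191),(267,166))],"T"),
                    (S,(218,160,312,205),[((225,190),(272,177)),((246,199),(280,187)),((246,199),(225,190))],"S")):
    L=lines(c,bx,corn,.008,nm)
    u=L[0][0]+L[1][0];u/=np.linalg.norm(u);n=np.array([-u[1],u[0]])
    o=[(x@n) for v,x in L[:2]];p("width",np.array(o[0]-o[1]));mid=np.mean(o)
    te=L[2][1]@u;p("u",u,"tailmid",mid*n+te*u,"mouth",mid*n+(te+.14)*u)
g=[onz(T,q,.045)[:2] for q in [(307.5,171.25),(346.75,179.5),(341.25,210),(301.75,200)]]
p("grate",np.array(g),"mean",np.mean(g,0))
for nm,q,z in(("mug",(271,146),.05),("garlic",(235,147),.025),("jar",(350,148),.105)):p(nm,onz(T,q,z))
E
python3 inch.py '[[[0.093, 0, 0, 0, -0.138], [0.093, 0, 0, 0, -0.138], [0.093, 0, 0, 0, -0.138], [0.093, 0, 0, 0, -0.138], [0.093, 0, 0, 0, -0.138], [0.093, 0, 0, 0, -0.138], [0.093, 0, 0, 0, -0.138], [0.093, 0, 0, 0, -0.138], [0.093, 0, 0, 0, -0.14]]]' 20
```

```text
T dir [-0.2197 -0.9756] pt [ 0.667  -0.0694] ang -0.2215
T dir [-0.2192 -0.9757] pt [ 0.5715 -0.0525] ang -0.221
T dir [ 0.9792 -0.2029] pt [0.6248 0.0087] ang 1.3665
width 0.0969
u [-0.2194 -0.9756] tailmid [0.6344 0.0065] mouth [ 0.6037 -0.1301]
S dir [-0.3027 -0.9531] pt [ 0.651  -0.0849] ang -0.3075
S dir [-0.201  -0.9796] pt [ 0.5642 -0.0604] ang -0.2024
S dir [ 0.9746 -0.2239] pt [0.6231 0.0138] ang 1.345
width 0.0901
u [-0.2522 -0.9677] tailmid [0.6297 0.012 ] mouth [ 0.5944 -0.1234]
grate [[ 0.653  -0.1432]
 [ 0.6268 -0.2793]
 [ 0.5192 -0.2579]
 [ 0.5505 -0.1231]] mean [ 0.5874 -0.2008]
mug [ 0.7402 -0.0144  0.05  ]
garlic [0.7418 0.1136 0.025 ]
jar [ 0.7208 -0.2777  0.105 ]
t: 1.0
tool_pos: [0.1977, -0.5662, 0.24]
orientation: [-2.204, -2.237, -0.001]
force: [-0.3, 0.8, 0.4]
opening: 0.0926
gripper_force: 0.0
```

```bash
python3 inch.py '[[[0.093, 0.042, 0.0147, 0, 0], [0.093, 0.042, 0.0147, 0, 0], [0.093, 0.042, 0.0147, 0, 0], [0.093, 0.042, 0.0147, 0, 0], [0.093, 0.042, 0.0147, 0, 0], [0.093, 0.042, 0.0147, 0, 0], [0.093, 0.042, 0.0147, 0, 0], [0.093, 0.042, 0.0147, 0, 0], [0.093, 0.042, 0.0147, 0, 0], [0.093, 0.042, 0.0147, 0, 0], [0.093, 0.042, 0.0147, 0, 0], [0.093, 0.042, 0.0147, 0, 0], [0.093, 0.042, 0.0147, 0, 0], [0.093, 0.042, 0.0147, 0, 0], [0.093, 0.042, 0.0147, 0, 0], [0.093, 0.042, 0.0147, 0, 0], [0.093, 0.042, 0.0147, 0, 0], [0.093, 0.042, 0.0147, 0, 0], [0.093, 0.042, 0.0147, 0, 0], [0.093, 0.042, 0.0147, 0, 0]]]' 20; python3 inch.py '[[[0.093, 0, 0, 0, 0], [0.093, 0, 0, 0, 0]]]'
```

```text
t: 3.0
tool_pos: [0.4842, 0.278, 0.2401]
orientation: [-2.211, -2.232, 0.001]
force: [1.2, -0.5, 0.5]
opening: 0.093
gripper_force: 0.0
t: 3.2
tool_pos: [0.4836, 0.2767, 0.2394]
orientation: [-2.209, -2.233, 0.004]
force: [1.0, -1.1, -0.6]
opening: 0.0928
gripper_force: 0.0
```

```bash
python3 inch.py '[[[0.093, 0.004, -0.0018, 0.04, 0], [0.093, 0.004, -0.0018, 0.04, 0], [0.093, 0, 0, 0.04, 0], [0.093, 0, 0, 0.04, 0], [0.093, 0, 0, 0.01, 0], [0.093, 0, 0, 0, 0], [0.093, 0, 0, 0, 0]]]'
python3 - <<'E'
from plant import robot
from h import *
f=lambda i,k:cv2.resize(i,None,fx=k,fy=k,interpolation=cv2.INTER_CUBIC)
d={n:robot.read_camera(n) for n in("top","scene")};pickle.dump(d,open("c1.pkl","wb"))
a=f(d["top"]["image"][180:250,130:230,::-1],4);b=f(d["scene"]["image"][190:290,140:250,::-1],3.6)
can=np.zeros((400,800,3),np.uint8);can[:280,:400]=a;can[:360,402:798]=b;cv2.imwrite("pics/g1.png",can)
E
```

```text
t: 3.9
tool_pos: [0.4818, 0.2841, 0.073]
orientation: [2.211, 2.23, 0.004]
force: [1.0, 1.2, 1.0]
opening: 0.093
gripper_force: 0.0
```

View pics/g1.png

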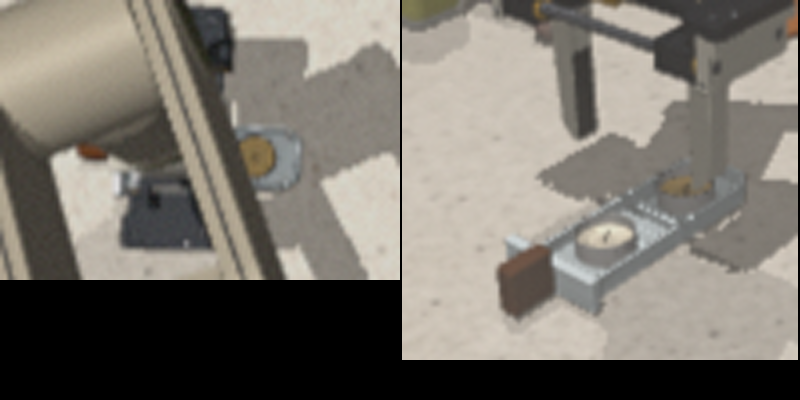

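The top crop shows the arm covering most of the sled, with the yellow light still visible at top pixel (194,219). In the scene crop the two fingertips sit at about scene pixels (190,227) and (225,242), one on each side of the sled. I'll check these against the projected fingertips.

```bash
python3 - <<'E'
from h import *
d=pickle.load(open("c1.pkl","rb"));S=d["scene"]
for x in(.4818+.055,.4818-.055):print(proj(S,[x,.2841,.051]))
E
python3 inch.py '[[[0.093, 0, -0.001, 0.02, 0], [0.093, 0, 0, 0.02, 0], [0.093, 0, 0, 0.008, 0], [0.093, 0, 0, 0, 0], [0.093, 0, 0, 0, 0]]]'
```

```text
[189.23949969 225.75945108]
[225.31699539 240.93247485]
t: 4.5
tool_pos: [0.4804, 0.2845, 0.024]
orientation: [2.211, 2.231, 0.003]
force: [-0.1, 0.1, -0.4]
opening: 0.0932
gripper_force: 0.0
```

```bash
python3 inch.py '[[[0.045, 0, 0, 0, 0], [0.045, 0, 0, 0, 0], [0.045, 0, 0, 0, 0], [0.045, 0, 0, 0, 0], [0.045, 0, 0, 0, 0], [0.045, 0, 0, 0, 0], [0.045, 0, 0, 0, 0], [0.045, 0, 0, 0, 0], [0.045, 0, 0, 0, 0], [0.045, 0, 0, 0, 0]]]' 25; python3 inch.py '[[[0.045, 0, 0, -0.01, 0], [0.045, 0, 0, -0.02, 0], [0.045, 0, 0, -0.03, 0], [0.045, 0, 0, -0.02, 0], [0.045, 0, 0, 0, 0], [0.045, 0, 0, 0, 0]]]'
```

```text
t: 5.5
tool_pos: [0.4795, 0.2841, 0.0227]
orientation: [2.211, 2.231, 0.0]
force: [0.3, 0.7, 0.0]
opening: 0.0538
gripper_force: 24.9
t: 6.1
tool_pos: [0.4794, 0.2841, 0.1026]
orientation: [2.211, 2.231, 0.001]
force: [0.3, 0.0, -3.1]
opening: 0.0541
gripper_force: 24.9
```

```bash
python3 inch.py '[[[0.045, -0.0167, 0.007, 0, 0], [0.045, -0.0334, 0.0139, 0, 0], [0.045, -0.0334, 0.0139, 0, 0], [0.045, -0.0334, 0.0139, 0, 0], [0.045, -0.0334, 0.0139, 0, 0], [0.045, -0.0334, 0.0139, 0, 0], [0.045, -0.0334, 0.0139, 0, 0], [0.045, -0.0334, 0.0139, 0, 0], [0.045, -0.0334, 0.0139, 0, 0], [0.045, -0.0334, 0.0139, 0, 0], [0.045, -0.0167, 0.007, 0, 0], [0.045, 0, 0, 0, 0.075], [0.045, 0, 0, 0, 0.075], [0.045, 0, 0, 0, 0.074], [0.045, 0, 0, 0, 0], [0.045, 0, 0, 0, 0]]]'
python3 - <<'E'
from plant import robot
from h import *
s=robot.read_state();R=cv2.Rodrigues(np.array(s["orientation"]))[0];print(R.round(4),s["tool_pos"])
f=lambda i,k:cv2.resize(i,None,fx=k,fy=k,interpolation=cv2.INTER_CUBIC)
d={n:robot.read_camera(n) for n in("top","scene")};pickle.dump(d,open("c2.pkl","wb"))
a=f(d["top"]["image"][145:220,245:355,::-1],3.6);b=f(d["scene"]["image"][120:220,210:320,::-1],3.6)
can=np.zeros((400,800,3),np.uint8);can[:270,:396]=a;can[:360,402:798]=b;cv2.imwrite("pics/g2.png",can)
E
```

```text
t: 7.7
tool_pos: [0.6207, -0.0481, 0.1013]
orientation: [-2.443, -1.972, 0.002]
force: [0.8, 0.7, -1.9]
opening: 0.0538
gripper_force: 24.9
[[ 2.109e-01  9.775e-01 -2.100e-03]
 [ 9.775e-01 -2.109e-01  5.000e-04]
 [ 0.000e+00 -2.200e-03 -1.000e+00]] [ 0.62073283 -0.04811188  0.10133816]
```

View pics/g2.png

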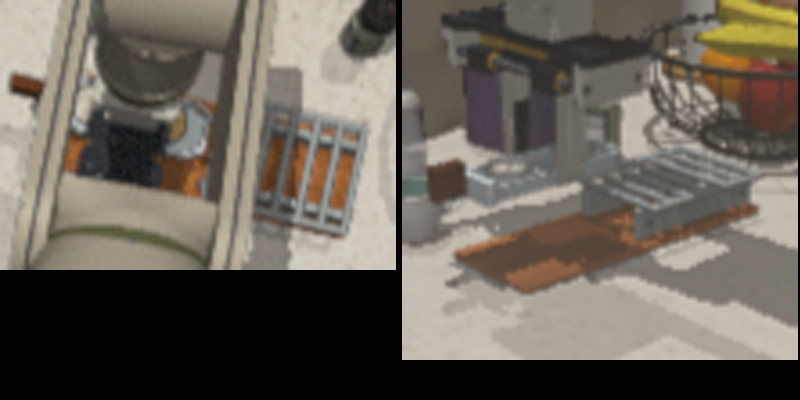

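The sled hangs level over the landing, nose toward the mouth; the fin is at top pixel (252,168) and the scene shows it in line with the tunnel. Now lowering.

```bash
python3 inch.py '[[[0.045, 0, 0, 0.02, 0], [0.045, 0, 0, 0.03, 0], [0.045, 0, 0, 0.012, 0], [0.045, 0, 0, 0.004, 0], [0.045, 0, 0, 0, 0], [0.045, 0, 0, 0, 0]]]'; python3 inch.py '[[[0.045, 0, 0, 0.001, 0], [0.045, 0, 0, 0.001, 0], [0.045, 0, 0, 0.001, 0], [0.045, 0, 0, 0, 0]]]'
```

```text
t: 8.4
tool_pos: [0.6226, -0.0488, 0.0381]
orientation: [2.446, 1.97, 0.002]
force: [0.0, -0.7, -2.7]
opening: 0.0538
gripper_force: 24.9
t: 8.8
tool_pos: [0.6216, -0.0486, 0.0337]
orientation: [2.447, 1.97, 0.0]
force: [-0.3, -0.3, -3.6]
opening: 0.0537
gripper_force: 24.9
```

```bash
python3 inch.py '[[[0.045, 0, 0, 0.001, 0], [0.045, 0, 0, 0, 0]]]';python3 inch.py '[[[0.045, 0, 0, 0.001, 0], [0.045, 0, 0, 0, 0]]]'
```

```text
t: 9.0
tool_pos: [0.6214, -0.0486, 0.0324]
orientation: [-2.447, -1.97, 0.0]
force: [0.6, -0.5, -3.2]
opening: 0.0538
gripper_force: 24.9
t: 9.2
tool_pos: [0.6215, -0.0487, 0.0314]
orientation: [-2.447, -1.97, 0.0]
force: [-1.0, -0.2, -3.1]
opening: 0.0537
gripper_force: 24.9
```

```bash
python3 inch.py '[[[0.045, 0, 0, 0.001, 0], [0.045, 0, 0, 0, 0]]]' | grep -E "pos|force";python3 inch.py '[[[0.045, 0, 0, 0.0007, 0], [0.045, 0, 0, 0, 0]]]'| grep -E "pos|force"
```

```text
tool_pos: [0.6217, -0.0487, 0.0308]
force: [-1.0, 0.8, -1.2]
gripper_force: 24.9
tool_pos: [0.6217, -0.0487, 0.0307]
force: [-2.8, 0.1, 4.6]
gripper_force: 24.9
```

```bash
python3 inch.py '[[[0.093, 0, 0, 0, 0], [0.093, 0, 0, 0, 0], [0.093, 0, 0, 0, 0], [0.093, 0, 0, 0, 0], [0.093, 0, 0, 0, 0], [0.093, 0, 0, 0, 0], [0.093, 0, 0, -0.01, 0], [0.093, 0, 0, -0.03, 0], [0.093, 0, 0, -0.04, 0], [0.093, 0.035, 0, -0.02, 0], [0, 0.04, 0, 0, 0], [0, 0.04, 0, 0, 0], [0, 0.04, 0, 0, 0], [0, 0, 0, 0, 0], [0, 0, 0, 0, 0], [0, 0, 0, 0, 0], [0, 0, 0, 0, 0]]]' 40
python3 - <<'E'
from plant import robot
from h import *
f=lambda i,k:cv2.resize(i,None,fx=k,fy=k,interpolation=cv2.INTER_CUBIC)
d={n:robot.read_camera(n) for n in("top","scene")};pickle.dump(d,open("c3.pkl","wb"))
a=f(d["top"]["image"][145:220,225:355,::-1],3);b=f(d["scene"]["image"][120:220,210:320,::-1],3.6)
can=np.zeros((400,800,3),np.uint8);can[:225,:390]=a;can[:360,402:798]=b;cv2.imwrite("pics/g3.png",can)
E
```

```text
t: 11.3
tool_pos: [0.6544, 0.1014, 0.1299]
orientation: [-2.448, -1.968, 0.001]
force: [-0.1, -1.1, 0.9]
opening: 0.0419
gripper_force: 0.0
```

View pics/g3.png

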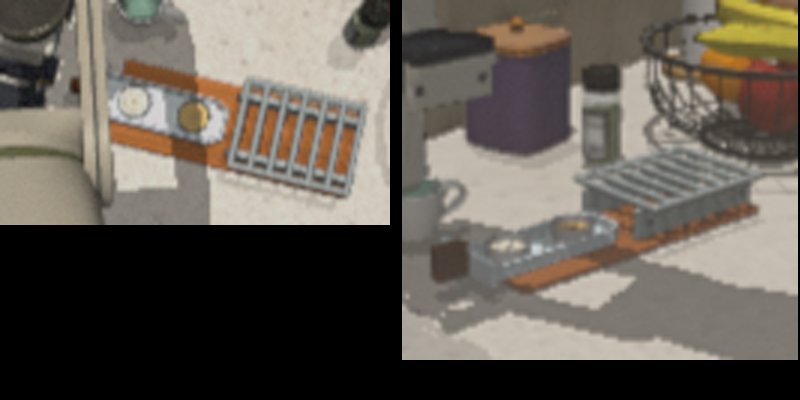

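The sled lies flat on the landing. The white light is at top pixel (269,179) and the yellow light at (290,184), with the nose at about (301,186) and the mouth near (303,187). Checking alignment numerically.

Run:
```python
from meas import *
from plant import robot
d=pickle.load(open("c3.pkl","rb"));T,S=d["top"],d["scene"]
y=blob(T,(15,80,100),(28,255,255),(280,175,298,193))[1:];ys=blob(S,(15,80,100),(28,255,255),(362//1+0,0,363,1) if 0 else (250,175,266,190))[1:]
print(y,ys)
u=np.array([-.213,-.977]);n=np.array([.977,-.213]);o=np.array([.588,-.202])
for q in(y[0],(269.3,178.7)):
    w=onz(T,q,.028)[:2];print(w,"warmer x,y",(w-o)@u,(w-o)@n)
print(tri([T,S],[y[0],ys[0]]))
s=robot.read_state();p=s["tool_pos"];print("tcp",(p[:2]-o)@u,(p[:2]-o)@n,p,s["opening"])
```

```text
(array([289.06493506, 183.37662338]), np.int32(77)) (array([257.25 , 182.125]), np.int32(8))
[ 0.61203395 -0.08075428] warmer x,y -0.12357629953105478 -0.0023441721677004354
[ 0.62717003 -0.01116961] warmer x,y -0.19478450339069217 -0.0023777517009034893
(array([ 0.61235257, -0.08182642,  0.02260446]), [np.float64(0.0011184342495052669), np.float64(0.0011184342495053577)])
tcp -0.31073364216517757 0.000379016275403942 [0.65456335 0.101537   0.12998275] 0.0332635572432592
```

```bash
python3 inch.py '[[[0, 0, -0.002, 0.03, 0], [0, 0, 0, 0.04, 0], [0, 0, 0, 0.02, 0], [0, 0, 0, 0.003, 0], [0, -0.01, 0, 0, 0], [0, -0.01, 0, 0, 0], [0, 0, 0, 0, 0], [0, 0, 0, 0, 0]]]' 40; python3 inch.py '[[[0, -0.004, 0, 0, 0], [0, -0.008, 0, 0, 0], [0, -0.008, 0, 0, 0], [0, -0.008, 0, 0, 0], [0, -0.008, 0, 0, 0], [0, -0.008, 0, 0, 0], [0, -0.008, 0, 0, 0], [0, -0.008, 0, 0, 0], [0, -0.004, 0, 0, 0], [0, 0, 0, 0, 0]]]'
```

```text
t: 12.2
tool_pos: [0.6496, 0.083, 0.0388]
orientation: [2.447, 1.968, 0.004]
force: [-0.4, 0.4, 0.0]
opening: 0.0003
gripper_force: 0.0
t: 13.2
tool_pos: [0.6344, 0.0202, 0.0367]
orientation: [-2.448, -1.969, 0.001]
force: [0.7, 0.3, -0.5]
opening: 0.0004
gripper_force: 0.0
```

```bash
python3 inch.py '[[[0, -0.004, 0, 0, 0], [0, -0.008, 0, 0, 0], [0, -0.008, 0, 0, 0], [0, -0.008, 0, 0, 0], [0, -0.008, 0, 0, 0], [0, -0.008, 0, 0, 0]]]' | grep -E "pos|force"; python3 inch.py '[[[0, -0.008, 0, 0, 0], [0, -0.008, 0, 0, 0], [0, -0.008, 0, 0, 0], [0, -0.008, 0, 0, 0], [0, -0.004, 0, 0, 0], [0, 0, 0, 0, 0]]]'| grep -E "pos|force"
python3 - <<'E'
from plant import robot
from h import *
f=lambda i,k:cv2.resize(i,None,fx=k,fy=k,interpolation=cv2.INTER_CUBIC)
d={n:robot.read_camera(n) for n in("top","scene")};pickle.dump(d,open("c4.pkl","wb"))
a=f(d["top"]["image"][145:220,225:355,::-1],3);b=f(d["scene"]["image"][120:220,210:320,::-1],3.6)
can=np.zeros((400,800,3),np.uint8);can[:225,:390]=a;can[:360,402:798]=b;cv2.imwrite("pics/g4.png",can)
E
```

```text
tool_pos: [0.6251, -0.0227, 0.0368]
force: [0.1, 1.3, -0.7]
gripper_force: 0.5
tool_pos: [0.6177, -0.0578, 0.037]
force: [0.0, 0.8, -0.2]
gripper_force: 0.0
```

View pics/g4.png

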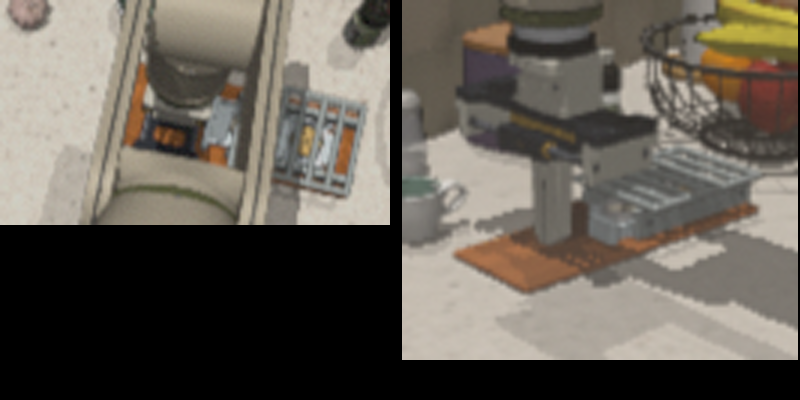

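The sled is sliding straight in: the yellow light is under the grate at top pixel (327,192), and the flange is still short of the rail ends. I'll push the last stretch slowly.

```bash
python3 inch.py '[[[0, -0.004, 0, 0, 0], [0, -0.006, 0, 0, 0], [0, -0.006, 0, 0, 0], [0, -0.002, 0, 0, 0], [0, 0, 0, 0, 0]]]' | grep -E "pos|force:"; for i in 1; do python3 inch.py '[[[0, -0.002, 0, 0, 0], [0, -0.001, 0, 0, 0]]]'| grep -E "pos|force:"; done;  python3 inch.py '[[[0, -0.002, 0, 0, 0], [0, 0, 0, 0, 0]]]'| grep -E "pos|force:"
```

```text
tool_pos: [0.6138, -0.0752, 0.037]
force: [0.1, 0.7, 0.2]
gripper_force: 0.0
tool_pos: [0.6132, -0.0775, 0.0369]
force: [0.7, 1.8, 0.4]
gripper_force: 0.9
tool_pos: [0.613, -0.0794, 0.037]
force: [1.8, 1.5, -0.3]
gripper_force: 1.1
```

```bash
python3 inch.py '[[[0, -0.002, 0, 0, 0], [0, 0, 0, 0, 0]]]'| grep -E "pos|force:";python3 inch.py '[[[0, -0.0015, 0, 0, 0], [0, 0, 0, 0, 0]]]'| grep -E "pos|force:"
```

```text
tool_pos: [0.6129, -0.0796, 0.037]
force: [3.5, 10.0, 0.5]
gripper_force: 5.2
tool_pos: [0.6129, -0.0797, 0.037]
force: [5.4, 15.9, -1.3]
gripper_force: 8.1
```

The sled stopped hard at the expected place. I'll back off and look.

```bash
python3 inch.py '[[[0, 0.005, 0, 0, 0], [0, 0.02, 0, 0, 0], [0, 0.02, 0, -0.02, 0], [0, 0.03, 0, -0.04, 0], [0, 0.03, 0, -0.04, 0], [0, 0.04, 0, -0.02, 0], [0, 0.045, 0, 0, 0], [0, 0.045, 0, 0, 0], [0, 0, 0, 0, 0], [0, 0, 0, 0, 0]]]'
python3 - <<'E'
from plant import robot
from h import *
f=lambda i,k:cv2.resize(i,None,fx=k,fy=k,interpolation=cv2.INTER_CUBIC)
d={n:robot.read_camera(n) for n in("top","scene")};pickle.dump(d,open("c5.pkl","wb"))
a=f(d["top"]["image"][145:220,255:355,::-1],4);b=f(d["scene"]["image"][130:220,210:320,::-1],3.6)
can=np.zeros((400,800,3),np.uint8);can[:300,:400]=a;can[:324,402:798]=b;cv2.imwrite("pics/g5.png",can)
E
```

```text
t: 16.8
tool_pos: [0.6619, 0.1473, 0.1564]
orientation: [2.445, 1.973, -0.002]
force: [0.1, -0.1, 0.4]
opening: 0.0007
gripper_force: 0.0
```

View pics/g5.png

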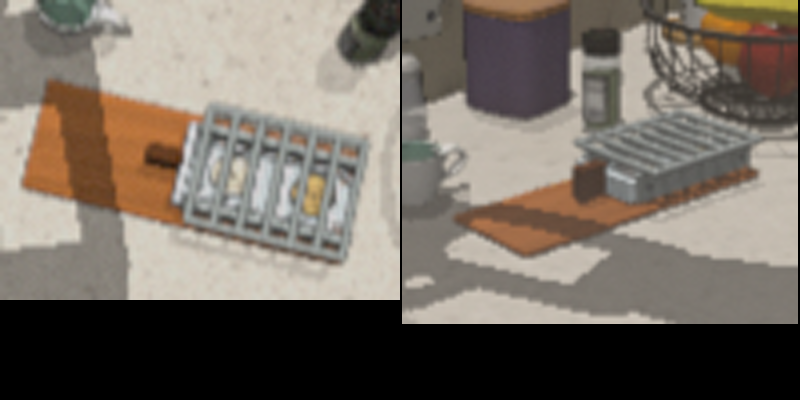

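The flange, at crop (190,165), sits square against the rail ends. The sled lies centred and flat under the grate, and the mug and jar have not moved. Handing in.

```bash
python3 -c "
from plant import robot
print(robot.close_job())"
```

```text
the job is handed in; nothing more can be done
None
```

I set the sled down on the landing, let go, pushed it in until it stopped hard with its flange against the rail ends, and handed the job in at about 17 s; the last pictures show it flat and centred with the mug and jar in place, but the garlic and teaspoon were out of that view, and no verdict was returned.

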